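# Clear the lid, try the case, hold it open

### The job

Drop the spoiled steel weight that stands on the lid of the grey case into the open white bin and let it go there. Then, before touching the slide catch, tug the lid up by its bar to learn whether it is caught; if it is, slide the catch over to its other end (its markings are gone, so only a tug tells which end is free). Lift the lid by its bar to about 45 degrees and finish while still holding it open there; leave the other things on the bench where they are.

Things in the scene. Friction and masses are not known exactly. Their poses are not given: they have to be found in the camera images.
- case: Grey hard case fixed to the bench, 240 mm deep (its x) by 300 mm wide (its y) and 110 mm high without the lid; origin at the centre of its underside, z up. Its -x side is the front (towards the robot), the hinge runs along its far +x rim. Its position and yaw vary.
- lid (a joint): Angle of the case's lid about the hinge, rad: 0 closed, grows as the front edge rises, stop at 1.4. The lid is a 12 mm thick grey plate of about 0.5 kg, top face 122 mm above the bench when closed; it falls shut when let go. When caught it still lifts about 0.045 rad (9 mm at the bar), then stops hard; when free it just keeps rising (2 to 4 N at the bar).
- lid_handle (a point): Middle of the lid's steel bar: round, 12 mm thick, 100 mm long along the case's y, on two posts, its centre line 36 mm above the lid's top face, 205 mm in front of the hinge line and 48 mm above it when closed, 60 mm to the +y side of the case's middle. Moves with the lid; its frame has the lid's axes.
- lid_hinge (a point): Point on the hinge line, at the middle of the case's width, 110 mm above the bench; the hinge line runs along the case's y, 120 mm behind the case's centre (+x).
- catch (a joint): Position of the slide catch on the lid, m: 0 at its -y end, 0.040 at its +y end (towards the bar); the start is 0 to 0.004. It slides along the case's y with about 3 N of friction and stays where it is left. One end catches the lid and the other frees it; which is which cannot be seen and changes from run to run (an end's effect reaches to about 18 mm from it). It may slide stiffly while the lid is pulled up against it.
- catch_knob (a point): Middle of the catch's knob: an upright steel block on top of the lid, 14 mm (case x) by 30 mm (case y), top 34 mm above the lid's top face; this point lies 18 mm above that face, at the same distance from the hinge as the bar. Moves with the catch.
- reject_mid (a point): Middle of the plain body of the spoiled weight, which stands upright on the lid behind the bar: dark steel cylinder 34 mm in diameter and 42 mm high, with an 11 mm thick stud 12 mm long on top, about 0.25 kg. The point lies on the axis, 21 mm above its underside.
- bin: Open white plastic bin, loose, 170 mm (x) by 190 mm (y) by 70 mm high, walls and floor 5 mm; origin at the centre of its underside, z up. Stands to the left or to the right of the case; the carton stands on the other side.
- carton: Bystander: closed cardboard carton 130 by 150 by 91 mm, origin at the centre of its underside.
- spare_mid (a point): Bystander: a good weight of the same shape as the spoiled one, standing on the bench at the far right; point on the axis 21 mm above its underside.
- jar: Bystander: white jar 60 mm in diameter, 80 mm high, at the far left; origin at the centre of its underside.
Mind the look-alikes: they are no part of the job. What is shaped like the part that bears reject_mid but green or pink is not meant.

How it is judged:
By the outcome, as a careful person would: the job done as asked, in the order asked, and still so for the second after the job is handed in, while the arm keeps its last pose, push and grip.
It also fails if it takes over 72 s, if anything falls off the work surface, if the arm or the gripper's body presses on something with over 40 N, if the wrist force passes 120 N, or if a joint passes its speed limit or range.

### The arm

A 6-joint arm with a two-finger parallel gripper is mounted at the origin on the work surface. World frame = base frame: x ahead of the robot, y to its left, z up, the work surface at z = 0. Lengths are in mm, angles in rad, forces in N, time in s.
With the tool pointing down it reaches from about 275 to 1000 mm from the base axis. Payload 8.4 kg.
Tool frame: the origin (TCP) lies at the very end of the fingers, on their centre line; the grasp point (between the pads) lies 19 mm behind it; z points along the fingers, y is the direction in which the jaws open and shut (so a half turn about z gives the same grasp; the last joint's range is limited). The gripper opens to 85 mm and grips with 20 to 120 N. Pads are 22 mm wide; open, the fingers measure 114 mm over their backs; the gripper's body (76 mm by 85 mm) begins 54 mm behind the grasp point. The pads swing forward as they close: fully open they stand 13 mm farther back than shut.
Start: joints at [1.178, 0.353, 1.633, -0, 1.155, -0.002], TCP at [238.079, 577.881, 231.281] pointing down, gripper open.
Joint ranges: [-2.63, 2.63], [-0.92, 2.1], [0.06, 2.66], [-1.3, 4.44], [0, 2.69], [-3.02, 3.02]. Speed limits (rad/s): [2.22, 2.22, 2.79, 3.14, 3.14, 3.14].

### API

Orientations are given as a rotation vector (axis times angle).
In Python, from bench import env, optics gives the robot as it stands.
- The arm moves only by the tool move_arm, never from a script. Its argument "increments" is one flat list of numbers, 6 for each row, row after row: the shift along the world's x, y, z scaled (see below), then the turn, a rotation vector about the world's x, y, z scaled (see below). A call has 1 to 12 rows; each row is the pose to reach, as a shift and turn from the pose commanded when the call began; what a row does not reach only later rows make up. The controller multiplies each number of a shift by 0.4 m and each number of a turn by 90 degrees. A row lasts 1/10 s, in which the tool goes at most 50 mm and 8.59 degrees, less where a joint would pass 70% of its speed; a pose out of reach is approached as far as the arm can. A call with a number of a shift or a turn outside -1 to 1 is refused whole. A call with a gripper value outside its range is refused whole. "jaw" is the gripper's target within -1 to 1 (shut at 1, half-way at 0, fully open at -1), set as the call begins (left out, the last holds). The fingers move at their own pace and stop on an object; "newtons" is the grip in N (left out, the last holds). Time passes only in rows, so rows that repeat a pose let the fingers close. It gives the time, the measured TCP pose, the force and the opening at its end, in the units of the state.
- env.get_state(): the state, without advancing time (a new reading comes with each control period).
- optics.snapshot(name): name is "scene" or "top"; returns a dict with "frame" (384x512x3 uint8, red, green, blue), "range_z" (384x512 float32, mm along the optical axis (not along the pixel's ray), 0 where there is no reading), "fx", "fy", "cx", "cy" (pixels), "R" (3x3) and "t" (3): a world point X has camera coordinates R X + t. Camera axes: x right, y down, z forward; pixel columns grow to the right and rows downward; lengths in mm; the calibration is good to about 2 mm. A picture is of the moment at which its call begins.
- env.finish_job(): hands the job in, once; it reports no verdict.
The state is a dict: "clock": time; "qpos": joint angles; "joint_velocities": joint speeds; "joint_efforts": joint torques, N m; "ee_pos": TCP position; "eef_rot": TCP orientation; "wrist_force": force on the tool from outside, world axes, zero at the start; "wrist_torque": the same for the moment, N m; "width": opening from 0.0 (shut) to 1.0 (fully open).
Only numpy, scipy, OpenCV 4.12 (cv2) and the standard library are available. Lean on these libraries where they do the work, as an engineer would, in place of code of your own. Each camera call takes 0.05 s, during which the arm holds its last target. There are 200 camera calls.

## Working session

There is one attempt and no reset: what is moved stays moved. The work goes in short steps, Python scripts to look and compute and a tool call to move; the robot and the scene stay as the last step left them, time stands still between calls to the robot, and variables do not carry over. Pictures are saved under pics/ and viewed, about 8 in all and at most 12, crops included, and the job is handed in when it is done.

Besides the shell and the picture viewer there is one more tool, called after ">>>" as a command line: name --argument value ..., lists and objects as JSON in quotes. move_arm: Moves the arm, as the interface text tells. Shifts and turns lie within -1 to 1; 1 stands for 0.4 m of shift or 90 degrees of turn. Its arguments: {"type":"object","properties":{"increments":{"type":"array"},"jaw":{"type":"number"},"newtons":{"type":"number"}},"required":["increments"]}

```bash
mkdir -p pics && ls && cat > h.py <<'E'
import numpy as np, cv2
from bench import env, optics
def snap(name, fn=None):
    s=optics.snapshot(name)
    if fn: cv2.imwrite('pics/'+fn, cv2.cvtColor(s['frame'],cv2.COLOR_RGB2BGR))
    return s
def cloud(s):
    z=s['range_z'].astype(float); v,u=np.mgrid[:z.shape[0],:z.shape[1]]
    P=np.stack([(u-s['cx'])/s['fx']*z,(v-s['cy'])/s['fy']*z,z],-1)
    W=(P-np.array(s['t']).ravel())@np.array(s['R'])
    W[z<=0]=np.nan
    return W
E
python3 - <<'E'
from h import *
for n in('scene','top'):
    s=snap(n,n+'0.png'); print(n,s['fx'],s['cx'],s['cy'],-(np.array(s['R']).T@np.array(s['t']).ravel()))
    np.savez(n+'0.npz',**s)
print(env.get_state())
E
```

```text
pics
scene 378.8692187891693 254.63522206941028 191.12839384981842 [1316.2500599   339.79349943  599.08235238]
top 486.24669347558995 251.39960280073933 191.7227970154851 [ 380.14352128   17.14998865 1352.94903323]
{'clock': 0.1, 'qpos': array([ 1.17758675e+00,  3.53565787e-01,  1.63405751e+00, -2.21999482e-05,
        1.15518113e+00, -2.37419263e-03]), 'joint_velocities': array([-1.07570878e-03, -1.64409920e-03, -6.25467322e-04,  8.68817895e-07,
        4.13621235e-04,  5.66703480e-04]), 'joint_efforts': array([ 3.12409858e-03, -6.06359267e+01, -3.42824650e+01,  2.73165188e-04,
        3.98748482e-03,  9.09454911e-06]), 'ee_pos': array([237.93163368, 577.48609069, 230.64589349]), 'eef_rot': array([-6.09966514e-01, -3.08158575e+00,  1.87247170e-03]), 'wrist_force': array([-0.50485284, -0.1463609 ,  0.25749913]), 'wrist_torque': array([ 0.03069582,  0.01749325, -0.02365158]), 'width': 0.9960602771049112}
```

```bash
python3 -c "
import cv2,numpy as np
a=cv2.imread('pics/scene0.png');b=cv2.imread('pics/top0.png')
cv2.imwrite('pics/both0.png',cv2.resize(np.vstack([a,b]),(800,1200))[:, :]) 
"
```

```text
(no output)
```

View pics/top0.png

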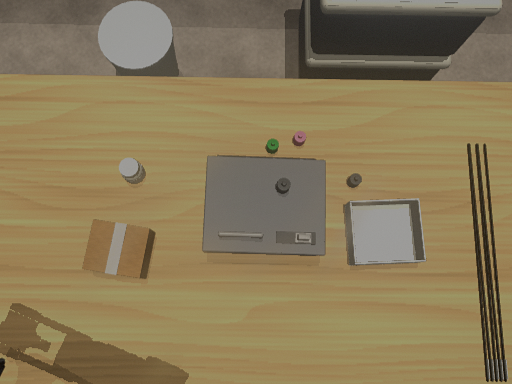

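View pics/scene0.png

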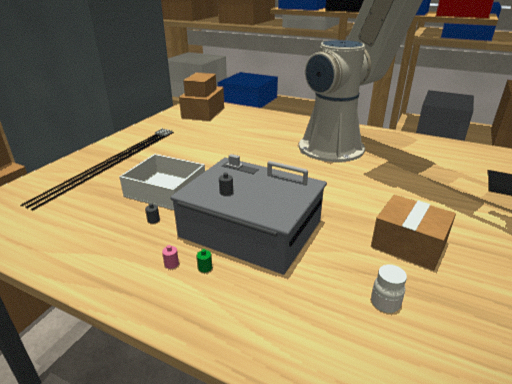

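The top view (up = +x, left = +y) shows:
- **Case:** (265,205), with the bar at (241,236) and the catch knob at (304,238).
- **Bin:** (387,232), to the right of the case. The carton (118,248) and jar (130,170) are on the left.

Candidates for the spoiled weight:
- Dark weight on the lid at (284,185), scene (226,184). This is the one I want.
- Dark spare on the bench at (355,180). This is the good one.
- Green (273,146) and pink (300,138), both look-alikes.

I chose the dark one on the lid and will check it in a crop while I measure.

```bash
python3 - <<'E'
from h import *
s=dict(np.load('top0.npz')); W=cloud(s); f=s['frame']
cv2.imwrite('pics/crop0.png',cv2.resize(cv2.cvtColor(f[140:270,190:440],cv2.COLOR_RGB2BGR),None,fx=3.2,fy=3.2,interpolation=cv2.INTER_CUBIC))
reg=np.zeros(f.shape[:2],bool); reg[145:265,195:335]=1
lid=reg&(abs(W[...,2]-122)<6)
r=cv2.minAreaRect(W[lid][:,:2].astype(np.float32)); print('lid',r,np.median(W[lid][:,2]))
for n,(u0,u1,v0,v1,z0,z1) in dict(bar=(212,270,225,247,146,175),knob=(285,325,225,250,140,170),wt=(265,305,165,205,150,190),spare=(343,368,168,190,20,65),binrim=(340,432,190,272,60,80),carton=(75,160,215,285,80,100),jar=(110,150,150,185,70,90)).items():
    m=np.zeros_like(reg); m[v0:v1,u0:u1]=1; m&=(W[...,2]>z0)&(W[...,2]<z1)
    p=W[m]; r=cv2.minAreaRect(p[:,:2].astype(np.float32))
    print(n,len(p),'mean',p.mean(0).round(1),'med z',np.median(p[:,2]).round(1),'max',p[:,2].max().round(1),'rect',np.round(r[0],1),np.round(r[1],1),round(r[2],1))
E
```

```text
lid ((595.6218872070312, -36.2943115234375), (312.3270263671875, 253.70433044433594), 88.687255859375) 122.4487648892986
bar 219 mean [512.   25.5 163.2] med z 163.4 max 170.8 rect [512.4  26.2] [108.5  12.4] 88.3
knob 72 mean [ 507.6 -130.7  155.6] med z 155.9 max 160.7 rect [ 507.7 -130.9] [28.  12.7] 89.0
wt 151 mean [636.9 -80.1 164.7] med z 164.2 max 182.2 rect [638.3 -80.6] [32.7 32.4] 31.7
spare 141 mean [ 680.4 -289.1   40.9] med z 42.0 max 57.1 rect [ 682.6 -290.6] [32.  34.2] 88.6
binrim 654 mean [ 539.2 -367.1   68.7] med z 69.3 max 77.4 rect [ 536.4 -364.9] [170.9 193. ] 2.8
carton 2988 mean [479.1 345.   90.7] med z 90.7 max 99.7 rect [479.8 346.4] [152.  131.8] 82.0
jar 313 mean [697.5 328.8  80.1] med z 80.0 max 88.6 rect [698.3 329.7] [52.7 50.9] 46.6
```

View pics/crop0.png

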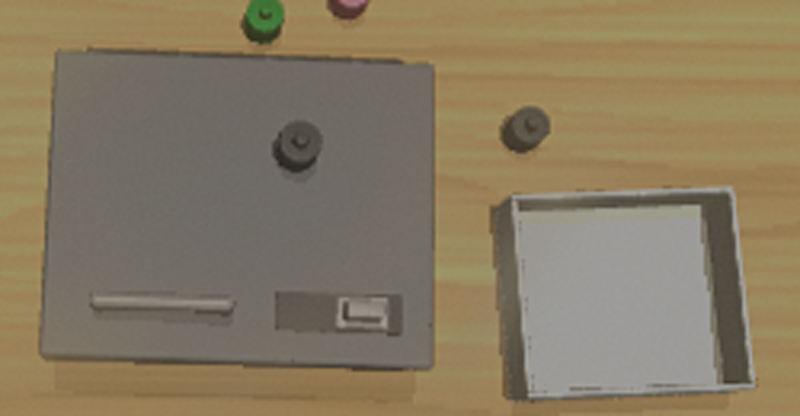

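>>> move_arm --increments '[0.5,-1,0.06,0,0,-0.768,0.5,-1,0.06,0,0,-0.768,0.5,-1,0.06,0,0,-0.768,0.5,-1,0.06,0,0,-0.768,0.5,-1,0.06,0,0,-0.768,0.5,-1,0.06,0,0,-0.768,0.5,-1,0.06,0,0,-0.768,0.5,-1,0.06,0,0,-0.768,0.5,-1,0.06,0,0,-0.768,0.5,-1,0.06,0,0,-0.768]' --jaw -1 --newtons 40

```text
clock: 1.1
ee_pos: [440.0, 173.4, 255.5]
eef_rot: [2.255, 2.185, -0.0]
wrist_force: [-0.3, 0.2, -1.0]
width: 0.999
```

>>> move_arm --increments '[0.497,-0.645,-0.04,0,0,0,0.497,-0.645,-0.04,0,0,0,0.497,-0.645,-0.04,0,0,0,0.497,-0.645,-0.04,0,0,0,0.497,-0.645,-0.04,0,0,0,0.497,-0.645,-0.04,0,0,0,0.497,-0.645,-0.04,0,0,0,0.497,-0.645,-0.04,0,0,0,0.497,-0.645,-0.04,0,0,0]'

```text
clock: 2.0
ee_pos: [636.4, -79.7, 238.4]
eef_rot: [-2.25, -2.19, 0.001]
wrist_force: [-0.2, 0.3, -0.0]
width: 0.999
```

```bash
python3 - <<'E'
from h import *
st=env.get_state(); print(st['clock'],st['ee_pos'],st['eef_rot'],st['wrist_force'],st['qpos'].round(2))
s=snap('scene'); W=cloud(s)
f=s['frame'];cv2.imwrite('pics/s1.png',cv2.resize(cv2.cvtColor(f[60:270,110:370],cv2.COLOR_RGB2BGR),None,fx=2.8,fy=2.8,interpolation=cv2.INTER_CUBIC))
R=np.array(s['R']);t=np.array(s['t']).ravel()
for X in ([637,-80,143],[637,-80,164],st['ee_pos']):
    c=R@np.array(X)+t; print(X,(c[0]/c[2]*s['fx']+s['cx']-110)*2.8,(c[1]/c[2]*s['fy']+s['cy']-60)*2.8)
E
```

```text
2.0 [636.43072034 -79.72079398 238.41771249] [-2.25002715e+00 -2.19011409e+00  1.16574398e-03] [-0.15320009  0.34123635 -0.01836839] [-0.13  0.37  1.59  0.    1.18 -0.1 ]
[637, -80, 143] 327.0290254009413 348.6978443126695
[637, -80, 164] 326.0686101313521 327.3682298052704
[636.43072034 -79.72079398 238.41771249] 323.12285520362883 247.3302826700179
```

View pics/s1.png

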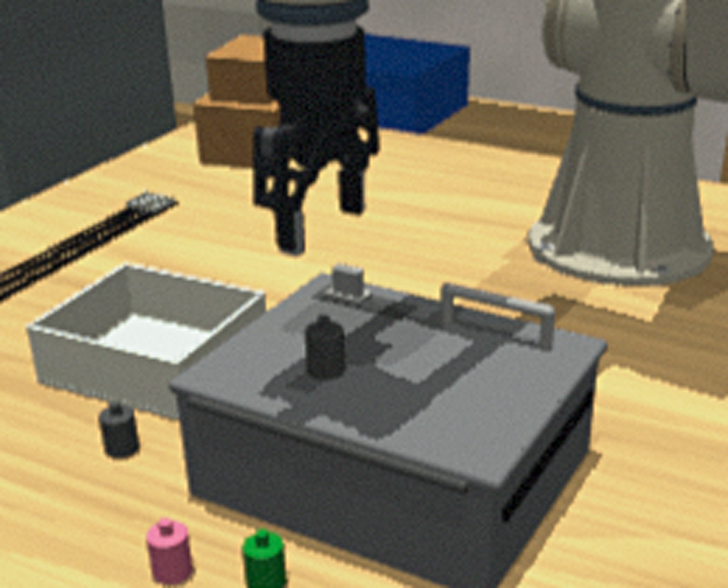

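The crop shows the dark weight on the lid at (326,348), where my measured point projects. The open fingers straddle it above. Going down.

>>> move_arm --increments '[0,0,-0.1,0,0,0,0,0,-0.2,0,0,0,0,0,-0.26,0,0,0,0,0,-0.278,0,0,0,0,0,-0.278,0,0,0]'

```text
clock: 2.55
ee_pos: [636.1, -78.9, 127.7]
eef_rot: [-2.248, -2.192, 0.001]
wrist_force: [-0.3, 0.3, 1.7]
width: 1.003
```

>>> move_arm --increments '[0,0,0,0,0,0,0,0,0,0,0,0,0,0,0,0,0,0,0,0,0,0,0,0,0,0,0,0,0,0,0,0,0,0,0,0,0,0,0,0,0,0,0,0,0,0,0,0]' --jaw 1 --newtons 40

```text
clock: 3.35
ee_pos: [638.0, -80.2, 129.6]
eef_rot: [2.249, 2.19, 0.003]
wrist_force: [-0.2, 0.7, 5.5]
width: 0.384
```

>>> move_arm --increments '[0,0,0.08,0,0,0,0,0,0.17,0,0,0,0,0,0.25,0,0,0,-0.04,-0.1,0.25,0,0,0,-0.247,-0.715,0.25,0,0,0,-0.247,-0.715,0.25,0,0,0,-0.247,-0.715,0.25,0,0,0,-0.247,-0.715,0.25,0,0,0,-0.247,-0.715,0.25,0,0,0,-0.247,-0.715,0.25,0,0,0,-0.247,-0.715,0.25,0,0,0,-0.247,-0.715,0.25,0,0,0]'

```text
clock: 4.55
ee_pos: [538.1, -365.3, 227.9]
eef_rot: [-2.25, -2.191, -0.001]
wrist_force: [0.8, 0.7, -2.4]
width: 0.384
```

```bash
python3 - <<'E'
from h import *
st=env.get_state(); print(st['clock'],st['ee_pos'],st['wrist_force'],st['width'])
s=snap('scene')
f=s['frame'];cv2.imwrite('pics/s2.png',cv2.resize(cv2.cvtColor(f[60:270,60:330],cv2.COLOR_RGB2BGR),None,fx=2.2,fy=2.2))
E
```

```text
4.55 [ 538.07454491 -365.26714419  227.89368508] [ 0.83026625  0.67151073 -2.40121057] 0.38419423964191
```

View pics/s2.png

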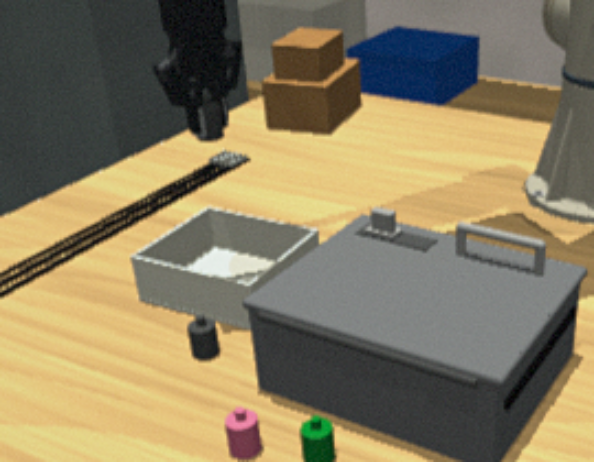

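The weight is held at (210,125) above the bin and the lid is clear. Lowering it into the bin.

>>> move_arm --increments '[0,0,-0.1,0,0,0,0,0,-0.2,0,0,0,0,0,-0.3,0,0,0,0,0,-0.4,0,0,0,0,0,-0.46,0,0,0,0,0,-0.51,0,0,0,0,0,-0.51,0,0,0]'

```text
clock: 5.3
ee_pos: [537.1, -363.1, 21.2]
eef_rot: [-2.244, -2.191, 0.001]
wrist_force: [-0.3, 0.1, -2.4]
width: 0.381
```

>>> move_arm --increments '[0,0,0,0,0,0,0,0,0,0,0,0,0,0,0,0,0,0,0,0,0,0,0,0,0,0,0,0,0,0,0,0,0,0,0,0,0,0,0,0,0,0,0,0,0.06,0,0,0,0,0,0.16,0,0,0,0,0,0.3,0,0,0,0,0,0.5,0,0,0]' --jaw -1

```text
clock: 6.4
ee_pos: [537.5, -365.8, 189.3]
eef_rot: [-2.25, -2.191, 0.0]
wrist_force: [0.9, -0.2, -0.5]
width: 1.001
```

>>> move_arm --increments '[-0.065,0.98,0,0,0,0,-0.065,0.98,0,0,0,0,-0.065,0.98,0,0,0,0,-0.065,0.98,0,0,0,0,-0.065,0.98,0,0,0,0,-0.065,0.98,0,0,0,0,-0.065,0.98,0,0,0,0,-0.065,0.98,0,0,0,0,-0.065,0.98,0,0,0,0,-0.065,0.98,0,0,0,0,-0.065,0.98,0,0,0,0]'

```text
clock: 7.5
ee_pos: [512.1, 25.2, 188.1]
eef_rot: [2.251, 2.192, -0.0]
wrist_force: [0.1, -0.3, -0.1]
width: 0.998
```

```bash
python3 - <<'E'
from h import *
st=env.get_state(); print(st['clock'],st['ee_pos'],st['wrist_force'],st['width'])
s=snap('scene');t=snap('top')
b=lambda a:cv2.cvtColor(a,cv2.COLOR_RGB2BGR)
cv2.imwrite('pics/s3.png',np.hstack([cv2.resize(b(s['frame'][80:280,100:360]),(520,400)),cv2.resize(b(t['frame'][170:290,340:430]),(270,360))[:400] if 0 else cv2.resize(b(t['frame'][165:285,345:429]),(280,400))]))
E
```

```text
7.5 [512.13051134  25.21839272 188.08603611] [ 0.08832962 -0.26858927 -0.11601946] 0.997970429043466
```

View pics/s3.png

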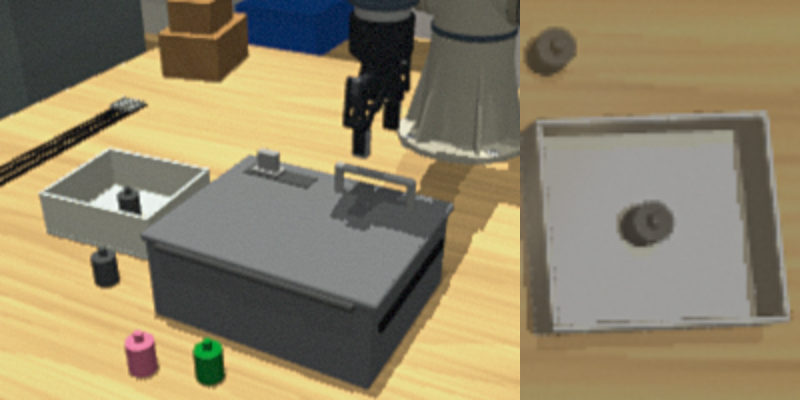

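The spoiled weight stands in the bin, at (645,220) in the right panel, and the gripper is above the bar. Gripping the bar next.

>>> move_arm --increments '[0,0,-0.06,0,0,0,0,0,-0.115,0,0,0,0,0,-0.115,0,0,0,0,0,-0.115,0,0,0]'

```text
clock: 8.0
ee_pos: [512.0, 25.1, 142.2]
eef_rot: [-2.252, -2.19, 0.001]
wrist_force: [-0.4, -0.2, -0.3]
width: 0.998
```

>>> move_arm --increments '[0,0,0,0,0,0,0,0,0,0,0,0,0,0,0,0,0,0,0,0,0,0,0,0,0,0,0,0,0,0,0,0,0,0,0,0,0,0,0,0,0,0,0,0,0,0,0,0,0,0,0,0,0,0]' --jaw 1 --newtons 40

```text
clock: 8.9
ee_pos: [513.6, 25.9, 142.6]
eef_rot: [2.249, 2.191, 0.003]
wrist_force: [4.6, -1.0, -1.1]
width: 0.125
```

>>> move_arm --increments '[0.001,0,0.005,0,0,0,0.003,0,0.01,0,0,0,0.004,0,0.015,0,0,0,0.005,0,0.02,0,0,0,0.006,0,0.025,0,0,0,0.006,0,0.025,0,0,0]'

```text
clock: 9.5
ee_pos: [516.0, 25.9, 152.3]
eef_rot: [2.249, 2.191, 0.003]
wrist_force: [7.2, -1.0, -6.6]
width: 0.123
```

Up 10 mm with 5.5 N, which is not conclusive because it is right at the stop. I'll go a few mm further.

>>> move_arm --increments '[0.001,0,0.005,0,0,0,0.002,0,0.01,0,0,0,0.003,0,0.015,0,0,0,0.003,0,0.015,0,0,0]'

```text
clock: 9.9
ee_pos: [517.8, 25.8, 158.4]
eef_rot: [2.248, 2.19, 0.004]
wrist_force: [8.9, -1.0, -8.4]
width: 0.122
```

>>> move_arm --increments '[0.001,0,0.01,0,0,0,0.002,0,0.02,0,0,0,0.004,0,0.03,0,0,0,0.004,0,0.03,0,0,0]'

```text
clock: 10.3
ee_pos: [522.3, 25.7, 171.3]
eef_rot: [2.245, 2.187, 0.011]
wrist_force: [19.4, -2.0, -12.6]
width: 0.123
```

```bash
python3 - <<'E'
from h import *
st=env.get_state(); print(st['clock'],st['ee_pos'],st['wrist_force'],st['width'])
s=snap('scene');W=cloud(s)
# lid tilt: fit plane to central lid points by scene depth
P=W.reshape(-1,3);c=np.array([595.6,-36.4]);ex=np.array([np.cos(.026),-np.sin(.026)]);ey=np.array([-ex[1],ex[0]])
d=P[:,:2]-c;a=d@ex;b=d@ey
m=(abs(b)<130)&(a>-60)&(a<100)&(P[:,2]>115)&(P[:,2]<175)
A=np.c_[a[m],b[m],np.ones(m.sum())];z=P[m,2]
for _ in range(6):
    k,*_r=np.linalg.lstsq(A,z,rcond=None);r=abs(z-A@k);q=r<4;A,z=A[q],z[q]
print(len(z),k,'lid angle',np.arctan(-k[0]))
E
```

```text
10.3 [522.26961648  25.7248638  171.25171687] [ 19.3961749   -1.97314845 -12.60724415] 0.12335096086135075
4332 [-1.42474918e-01  2.52515079e-04  1.39247902e+02] lid angle 0.1415224541778665
```

The lid measures 0.14 rad, well past the 0.045 rad at which it would stop if caught, and it is still rising. So it's free, and the catch isn't to be touched. I'll follow the hinge arc up.

>>> move_arm --increments '[0.014,0,0.012,0,0,0,0.025,-0.001,0.03,0,0,0,0.036,-0.001,0.053,0,0,0,0.049,-0.001,0.076,0,0,0,0.063,-0.002,0.098,0,0,0,0.078,-0.002,0.12,0,0,0,0.078,-0.002,0.12,0,0,0]'

```text
clock: 11.05
ee_pos: [548.0, 25.1, 219.7]
eef_rot: [-2.25, -2.191, 0.002]
wrist_force: [-8.2, 0.7, 0.8]
width: 0.12
```

>>> move_arm --increments '[0.014,0,0.021,0,0,0,0.03,-0.001,0.042,0,0,0,0.048,-0.001,0.061,0,0,0,0.067,-0.002,0.079,0,0,0,0.086,-0.002,0.097,0,0,0,0.107,-0.003,0.113,0,0,0,0.126,-0.003,0.126,0,0,0,0.145,-0.004,0.138,0,0,0,0.145,-0.004,0.138,0,0,0,0.145,-0.004,0.138,0,0,0]'

```text
clock: 12.05
ee_pos: [607.1, 23.7, 276.5]
eef_rot: [2.25, 2.191, 0.002]
wrist_force: [-11.3, 0.6, 13.4]
width: 0.121
```

```bash
python3 - <<'E'
from h import *
st=env.get_state(); print(st['clock'],st['ee_pos'],st['wrist_force'],st['width'])
s=snap('scene');t=snap('top');b=lambda a:cv2.cvtColor(a,cv2.COLOR_RGB2BGR)
cv2.imwrite('pics/s4.png',np.hstack([cv2.resize(b(s['frame'][40:300,80:400]),(480,390)),cv2.resize(b(t['frame'][130:290,190:430]),(320,390) if 0 else (320,213)).copy() if 0 else cv2.copyMakeBorder(cv2.resize(b(t['frame'][130:290,190:430]),(320,213)),0,177,0,0,cv2.BORDER_CONSTANT)]))
c=np.array([595.6,-36.4]);ex=np.array([np.cos(.026),-np.sin(.026)]);ey=np.array([-ex[1],ex[0]])
for n,w in(('scene',s),('top',t)):
    P=cloud(w).reshape(-1,3);d=P[:,:2]-c;a=d@ex;bb=d@ey
    m=(bb>-145)&(bb<0)&(a>0)&(a<115)&(P[:,2]>118)&(P[:,2]<300)
    A=np.c_[a[m],bb[m],np.ones(m.sum())];z=P[m,2]
    if m.sum()<50: continue
    k=np.linalg.lstsq(A,z,rcond=None)[0]
    for th in(40,20,10,6,5):
        q=abs(z-A@k)<th
        k=np.linalg.lstsq(A[q],z[q],rcond=None)[0]
    print(n,q.sum(),k,'lid deg',np.degrees(np.arctan(-k[0])))
E
```

```text
12.05 [607.10759442  23.66568764 276.46487934] [-11.26207592   0.62487595  13.42215054] 0.12147254302510717
scene 3536 [-9.94668555e-01 -1.63331411e-03  2.47667669e+02] lid deg 44.84685747905335
top 1346 [-9.91638906e-01 -3.91404194e-03  2.46777746e+02] lid deg 44.7594681474001
```

View pics/s4.png

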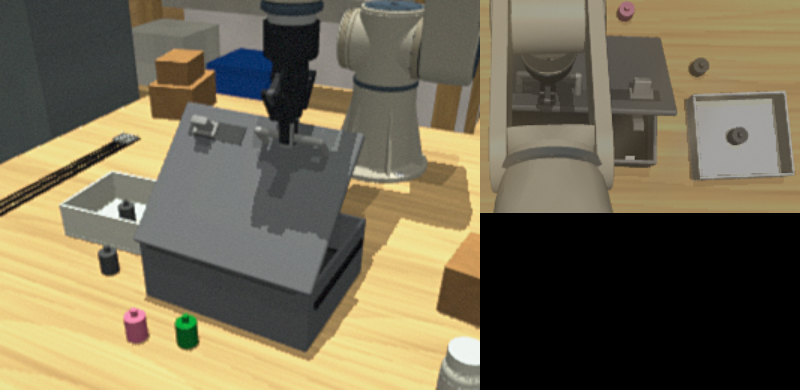

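The picture shows the lid held open by the bar. The weight is in the bin at (737,135), and the other things are where they were. The lid measures 44.8° in both cameras. I'll ease out the small radial preload and hold.

>>> move_arm --increments '[-0.003,0,0.004,0,0,0,-0.006,0,0.008,0,0,0,-0.006,0,0.008,0,0,0,-0.006,0,0.008,0,0,0,-0.006,0,0.008,0,0,0]'

```text
clock: 12.65
ee_pos: [605.7, 23.6, 275.9]
eef_rot: [2.249, 2.191, 0.003]
wrist_force: [7.0, 0.9, -13.9]
width: 0.125
```

```bash
python3 - <<'E'
from h import *
st=env.get_state(); print(st['clock'],st['ee_pos'],st['wrist_force'],st['width'],abs(st['joint_velocities']).max())
t=snap('top');P0=cloud(t);P=P0.reshape(-1,3)
c=np.array([595.6,-36.4]);ex=np.array([np.cos(.026),-np.sin(.026)]);ey=np.array([-ex[1],ex[0]]);d=P[:,:2]-c;a=d@ex;bb=d@ey
m=(bb>-145)&(bb<-20)&(a>0)&(a<115)&(P[:,2]>118)&(P[:,2]<300)
A=np.c_[a[m],np.ones(m.sum())];z=P[m,2];k=np.linalg.lstsq(A,z,rcond=None)[0]
for th in(30,10,5): q=abs(z-A@k)<th;k=np.linalg.lstsq(A[q],z[q],rcond=None)[0]
print('lid deg',np.degrees(np.arctan(-k[0])))
inb=(abs(P[:,0]-536)<70)&(abs(P[:,1]+365)<70)&(P[:,2]>40)&(P[:,2]<65);print('weight',P[inb].mean(0),inb.sum())
rim=(abs(P[:,0]-536)<110)&(abs(P[:,1]+365)<125)&(P[:,2]>63)&(P[:,2]<78);print('bin',cv2.minAreaRect(P[rim][:,:2].astype(np.float32)))
print(env.finish_job())
E
```

```text
12.65 [605.71002942  23.63220428 275.92417501] [  6.99861191   0.85320579 -13.90868315] 0.12456577133842779 0.0013249236927391935
lid deg 44.47319364194337
weight [ 536.49176266 -363.33608194   48.58385625] 130
bin ((536.30224609375, -364.6223449707031), (170.55613708496094, 193.0836181640625), 2.7900311946868896)
the job is handed in; nothing more can be done
None
```

The job is handed in at about 12.7 s of the 72 s allowed, with the arm still holding the lid open at about 44.5°. No verdict was reported.

- **Weight:** I picked the spoiled dark weight off the lid and let it go in the bin. It stands there, and the bin is within 1 mm of where it started.
- **Catch:** I tugged the lid by its bar before touching the catch. The first 10 mm of lift settled nothing, so I pulled on to about 29 mm. There the camera gave 0.14 rad with 13 N upward on the wrist, well past the 0.045 rad at which a caught lid stops. It was free, so I left the catch alone.
- **Lid:** I lifted it along its arc. It measured 44.8° and 44.8° in the two views, then 44.5° in a final top view. The grip is firm (opening 0.125) and the arm is at rest.
- **Not as planned:** During the tug my path strayed from the arc and the sideways force reached 19 N. At the end I tried to ease out a 17 N strain along the lid, but overshot it to about 15 N the other way. Both are well under the limits.
- **Other things:** The spare weight, both look-alikes, carton and jar looked unmoved in the pictures; I did not re-measure them.

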